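# Lay a blank in half bond and click it onto the tally counter

### The job

Take the loose wooden blank that is as long as the two lying on the stacking board and lay it on top of them as the second course, centred over their joint and in line with them, leaving those two as they lie. Then take the tally counter from its forked rest, count the blank by pushing the plunger under the counter fully in against the top of the steel bench block, and hang the counter upright in its rest again. Leave the two blanks of other lengths alone.

Things in the scene. Friction and masses are not known exactly. Their poses are not given: they have to be found in the camera images.
- blank_120_c (a point): Centre of the loose light wooden square bar, 27 x 27 x 120 mm, that is to be laid; it lies flat on the table; its y axis runs along its length, z up. About 0.09 kg.
- blank_140_c (a point): Centre of the loose dark blank 27 x 27 x 140 mm (y along its length), a bystander lying beside the other loose blanks.
- blank_160_c (a point): Centre of the loose brown blank 27 x 27 x 160 mm (y along its length), a bystander lying beside the other loose blanks. The three loose blanks lie roughly parallel, one behind the other, in any order.
- bottom_left_c (a point): Centre of the left of the two loose 27 x 27 x 120 mm blanks that lie end to end on the stacking board (y along its length). Not fastened.
- bottom_right_c (a point): Centre of the right one of the two blanks on the stacking board, alike.
- stack_joint (a point): Point on the fixed stacking board (plywood, 60 x 272 mm, its deck 14 mm above the table, a 26 mm high cleat at each end): over the joint between the two bottom blanks, level with their top faces, 41 mm above the table. y runs along the row of blanks, x across, z up. The laid blank's centre belongs 13.5 mm above this point, its y axis along this y (either way round).
- block_top (a point): Centre of the top face of the fixed steel bench block, 86 x 86 mm, its top 15 mm above the table; x and y along its sides.
- rest_seat (a point): Point on the fixed forked rest (base 84 x 76 mm, 8 mm thick) where the centre of the underside of the counter's collar sits: mid-way between the two prongs, level with their tops, 63 mm above the table. The prongs run along x, 26 mm apart, open to -x (from 30 mm in front of the point to 30 mm behind it; a cross bar closes the gap 18 mm behind it). z up.
- tally_grip (a point): Centre of the square case of the hand tally counter, the place to grip it: 28 x 28 mm, 54 mm high, x and y square to its sides, z up along its axis. Under the case a round collar, 38 mm across and 6 mm thick, its underside 31 mm below this point, rests on the prongs; below the collar an 18 mm thick stem 32 mm long, and below that the 16 mm plunger, its end 81 mm below this point when out. A 12 mm knob on top ends 33 mm above this point. 0.135 kg, loose.
- plunger_tip (a point): Centre of the lower end of the counter's plunger, which points down.
- plunger (a joint): How far the plunger is pushed in, m: 0 fully out, 0.008 fully in. Its spring needs about 1.5 N to start and 4.3 N fully in, and drives it out again when let go.
Not all that is in view belongs to the job. What is shaped like the part that bears blank_120_c but purple is not meant.

How it is judged (in metres and radians):
On the way, in this order (a step that is already met when the one before it is completed fails the run):
1. the 120 mm blank lies on the bottom course, centred over the joint and in line, and is let go (x of blank_120_c in the frame of stack_joint between -0.008 and 0.008 m and y of blank_120_c in the frame of stack_joint between -0.015 and 0.015 m and z of blank_120_c in the frame of stack_joint between 0.009 and 0.018 m and angle between the y axis of blank_120_c and the y axis of stack_joint, either way round below 0.12 rad and contact force between the fingers and blank_120 below 0.1 N and linear speed of blank_120 below 0.02 m/s), for 0.3 s.
2. the counter's plunger is pushed in against the steel bench block, by at least 6 of its 8 mm (value of joint plunger above 0.006 m and contact force between plunger and bench_block above 1.5 N), for 0.05 s.
At the end, for the whole second after the job is handed in: 120 mm blank flat on the bottom blanks, centre within 15 mm along and 8 mm across of the joint, in line to 0.12 rad; counter upright (0.12 rad), collar on the prongs, under 20 mm in front of, 12 mm behind, 8 mm beside the seat, plunger out; both released, at rest (all of step 1 and x of tally_grip in the frame of rest_seat between -0.02 and 0.012 m and y of tally_grip in the frame of rest_seat between -0.008 and 0.008 m and z of tally_grip in the frame of rest_seat between 0.027 and 0.035 m and angle between tally_grip's own z axis and vertical below 0.12 rad and value of joint plunger below 0.002 m and contact force between the fingers and tally below 0.1 N and linear speed of tally below 0.02 m/s); the robot touches nothing.
It fails at once if a bottom blank is shifted by more than 15 mm (distance of any of bottom_left_c, bottom_right_c from where it was at the start of the episode above 0.015 m).
It fails at once if a blank of another length is moved by more than 20 mm (distance of any of blank_140_c, blank_160_c from where it was at the start of the episode above 0.02 m).
It also fails if it takes over 64 s, if anything falls off the work surface, if the arm or the gripper's body presses on something with over 40 N, if the wrist force passes 120 N, or if a joint passes its speed limit or range.

### The arm

A 6-joint arm with a two-finger parallel gripper is mounted at the origin on a cart in front of the work surface, level with it; the furniture and walls round the work are solid. World frame = base frame: x ahead of the robot, y to its left, z up, the work surface at z = 0. Lengths are in mm, angles in rad, forces in N, time in s.
With the tool pointing down it reaches from about 300 to 775 mm from the base axis. Payload 14.6 kg.
Tool frame: the origin (TCP) lies midway between the tips of the shut fingers; the grasp point (between the pads) lies 19 mm behind it (manip.hold_point_z is the distance from the TCP to the grasp point, in mm); z points along the fingers, y is the direction in which the jaws open and shut (so a half turn about z gives the same grasp; the last joint's range is limited). The gripper opens to 94 mm and grips with 3 to 60 N. Pads are 16 mm wide; open, the fingers measure 119 mm over their backs; the gripper's body (75 mm by 177 mm) begins 78 mm behind the grasp point.
Start: joints at [1.177, 0.3, 1.521, -0, 1.321, -0.067], TCP at [176.555, 520.882, 205.446] pointing down, gripper open.
Joint ranges: [-3.03, 3.03], [-0.79, 2.21], [0.23, 2.52], [-1.04, 4.18], [0, 3.07], [-2.55, 2.55]. Speed limits (rad/s): [2.22, 2.22, 2.57, 3.14, 3.14, 3.14].

### API

Orientations are given as [roll, pitch, yaw] about the fixed x, y, z axes, in that order (R = Rz(yaw) Ry(pitch) Rx(roll)).
In Python, from cell import manip gives the robot as it stands.
- The arm moves only by the shell command python3 -m crank 'ROWS' [OPENING] [FORCE]. ROWS is JSON, a list of rows, each an object with "offset": the shift along the world's x, y, z in m, a list of three; "spin": the turn about the world's z in degrees. In form: [{"offset": [dx, dy, dz], "spin": spin}, ...]. A call has exactly 8 rows; each row is the pose to reach, as a shift and turn from the pose measured when the call began; what a row does not reach only later rows make up. A row lasts 1/12 s, in which the tool goes at most 41.7 mm and 7.16 degrees, less where a joint would pass 70% of its speed; a pose out of reach is approached as far as the arm can. A call with a gripper value outside its range is refused whole. OPENING is the opening, from 0 (shut) to 1 (fully open), set as the call begins (- or left out, the last holds). The fingers move at their own pace and stop on an object; FORCE is the grip in N (left out, the last holds). Time passes only in rows, so rows that repeat a pose let the fingers close, or fill a call up. It gives the time, the measured TCP pose, the force and the opening at its end, in the units of the state.
- manip.read_state(): the state, without advancing time (a new reading comes with each control period).
- manip.camera(name): name is "scene" or "top" or "wrist"; returns a dict with "pixels" (420x560x3 uint8, red, green, blue), "fx", "fy", "cx", "cy" (pixels), "extrinsics" (4x4, takes a point from world to camera coordinates); the wrist camera has in their place "hand_eye" (4x4, takes a point from camera to tool coordinates, whose origin is the TCP and whose axes are the flange's). Camera axes: x right, y down, z forward; pixel columns grow to the right and rows downward; lengths in mm; the calibration is good to about 2 mm. A picture is of the moment at which its call begins: read the wrist's pose just before it. There is no depth.
- manip.sign_off(): hands the job in, once; it reports no verdict.
Trained networks look in a picture, given as the dict that the camera call returned (one of the last four; its "shot" number tells which), for a name from the list of things; names that differ only in an ending like _2 or _b are one class to them, and where a whole thing is asked for, a point or a joint stands for the part that bears it (a point fixed in the world has none). Each returns a list of dicts, best first, with "conf" (0 to 1); they miss things now and then, are a little off and sometimes report something else, mostly with a low value. They report only what shows in the picture. A call takes as long as a camera call. They do not tell look-alikes from the thing itself.
- manip.search_frame(picture, name): "location" ([x, y, z] in mm, in world coordinates, good to about 4 mm: the middle of the surface that is visible of it).
- manip.masks_of(picture, name): "mask" (420x560 bool, what is visible of it).
The state is a dict: "clock": time; "joints": joint angles; "qd": joint speeds; "effort": joint torques, N m; "eef_pos": TCP position; "eef_rot": TCP orientation; "wrist_force": force on the tool from outside, world axes, zero at the start; "moment": the same for the moment, N m; "finger_gap": finger opening in mm.
Only numpy, scipy, OpenCV 4.12 (cv2) and the standard library are available. Lean on these libraries where they do the work, as an engineer would, in place of code of your own. Each camera call takes 0.05 s, during which the arm holds its last target. There are 200 camera calls.

## Working session

There is one attempt and no reset: what is moved stays moved. The work goes in short steps, Python scripts to look and compute and a shell command to move; the robot and the scene stay as the last step left them, time stands still between calls to the robot, and variables do not carry over. Pictures are saved under pics/ and viewed, about 8 in all and at most 12, crops included, and the job is handed in when it is done.

```bash
mkdir -p pics; ls; cat > h.py <<'E'
import numpy as np,cv2
from cell import manip
def save(p,n,crop=None,s=1):
    im=p["pixels"][:,:,::-1]
    if crop: im=im[crop[1]:crop[3],crop[0]:crop[2]]
    cv2.imwrite("pics/"+n,cv2.resize(im,None,fx=s,fy=s,interpolation=cv2.INTER_CUBIC))
def ray(p,u,v,T=None):
    # T: world from camera
    if T is None: T=np.linalg.inv(np.array(p["extrinsics"]))
    d=T[:3,:3]@np.array([(u-p["cx"])/p["fx"],(v-p["cy"])/p["fy"],1]); return T[:3,3],d
def onz(p,u,v,z,T=None):
    o,d=ray(p,u,v,T); return o+d*(z-o[2])/d[2]
def proj(p,X,T=None):
    E=np.array(p["extrinsics"]) if T is None else np.linalg.inv(T)
    c=E[:3,:3]@np.array(X)+E[:3,3]; return np.array([p["fx"]*c[0]/c[2]+p["cx"],p["fy"]*c[1]/c[2]+p["cy"]])
def wristT(p,s):
    from scipy.spatial.transform import Rotation as R
    T=np.eye(4);T[:3,:3]=R.from_euler('xyz',s["eef_rot"]).as_matrix();T[:3,3]=s["eef_pos"]
    return T@np.array(p["hand_eye"])
def rect(mask):
    c,_=cv2.findContours(mask.astype(np.uint8),cv2.RETR_EXTERNAL,cv2.CHAIN_APPROX_NONE)
    return cv2.minAreaRect(max(c,key=cv2.contourArea))
E
python3 - <<'E'
from h import *
print(manip.read_state())
a=manip.camera("top");b=manip.camera("scene")
im=np.hstack([a["pixels"],b["pixels"]])
save(a,"top.png",s=1.4);save(b,"scene.png",s=1.4)
for p in (a,b):
  for n in ["blank_120_c","blank_140_c","blank_160_c","bottom_left_c","bottom_right_c","stack_joint","block_top","rest_seat","tally_grip","plunger_tip"]:
    print(n,[(np.round(d["location"]).tolist(),round(d["conf"],2),proj(p,d["location"]).round().tolist()) for d in manip.search_frame(p,n)][:5])
E
```

```text
pics
{'clock': 0.0, 'joints': array([ 1.17738353e+00,  3.00474622e-01,  1.52162080e+00, -6.23922479e-07,
        1.32070801e+00, -6.65967205e-02]), 'qd': array([-0.00112979,  0.00173638,  0.00046226,  0.00049316,  0.00055028,
        0.00020587]), 'effort': array([ 2.74908211e-05, -5.31808627e+01, -3.52736020e+01,  7.08492519e-02,
        2.44693703e-02, -7.76912998e-05]), 'eef_pos': array([176.45893521, 520.62654986, 204.86760299]), 'eef_rot': array([-3.14038452e+00, -7.99712660e-05,  2.81477669e+00]), 'wrist_force': array([-0.55230359,  0.36004979, -1.50498107]), 'moment': array([-0.0139599 , -0.03744031, -0.00087407]), 'finger_gap': 94.19775561498984}
blank_120_c [([419.0, -211.0, 28.0], 0.88, [390.0, 246.0]), ([333.0, -74.0, 31.0], 0.81, [334.0, 284.0]), ([623.0, 184.0, 40.0], 0.65, [224.0, 165.0])]
blank_140_c [([520.0, -202.0, 27.0], 0.75, [384.0, 205.0])]
blank_160_c [([616.0, -197.0, 25.0], 0.86, [381.0, 166.0])]
bottom_left_c [([624.0, 185.0, 42.0], 0.69, [223.0, 164.0])]
bottom_right_c [([630.0, 65.0, 38.0], 0.75, [273.0, 161.0]), ([619.0, -192.0, 26.0], 0.46, [378.0, 165.0
[... 271 characters left out ...]
230.0])]
plunger_tip [([417.0, -210.0, 28.0], 0.4, [390.0, 247.0])]
blank_120_c [([331.0, -91.0, 22.0], 0.9, [242.0, 291.0]), ([454.0, 26.0, 12.0], 0.73, [270.0, 256.0]), ([408.0, -230.0, 27.0], 0.69, [315.0, 313.0])]
blank_140_c [([516.0, -216.0, 23.0], 0.8, [359.0, 295.0])]
blank_160_c [([608.0, -209.0, 25.0], 0.65, [395.0, 280.0])]
bottom_left_c [([611.0, 181.0, 37.0], 0.56, [295.0, 209.0])]
bottom_right_c [([624.0, 52.0, 36.0], 0.73, [327.0, 227.0])]
stack_joint [([611.0, 72.0, 10.0], 0.8, [318.0, 235.0])]
block_top [([454.0, 28.0, 16.0], 0.71, [269.0, 254.0])]
rest_seat [([471.0, 314.0, 4.0], 0.58, [225.0, 215.0])]
tally_grip [([458.0, 323.0, 92.0], 0.86, [218.0, 184.0])]
plunger_tip []
```

View pics/top.png

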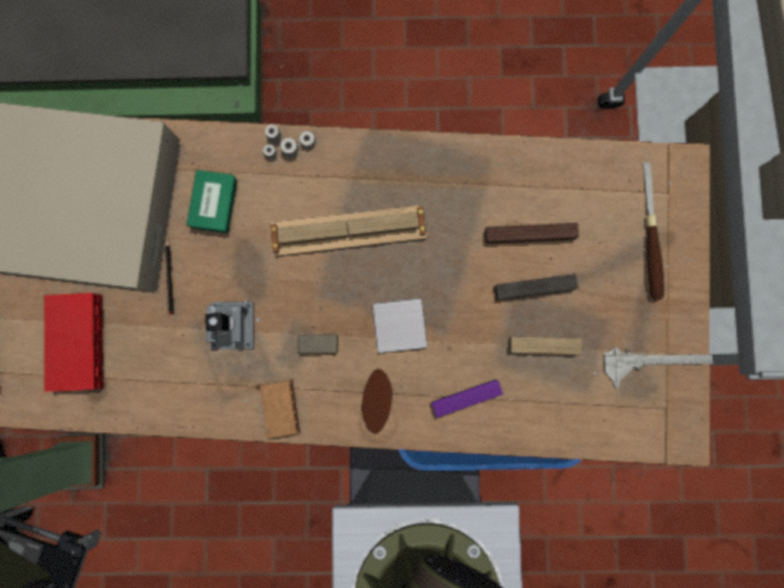

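View pics/scene.png

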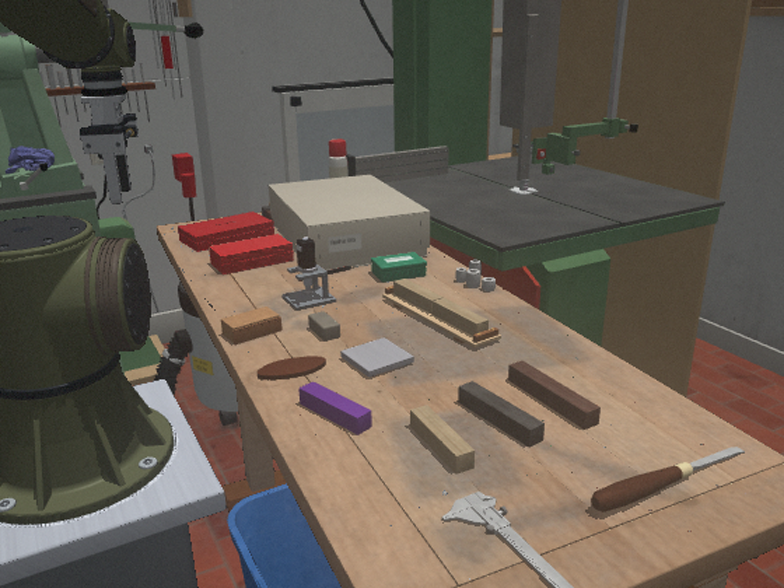

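Top view (pixels in the 560x420 frame): light loose bar at (389,247), dark at (383,205), brown at (380,166), purple decoy at (334,284). The bottom row runs (196–303, 161), with its joint at about (248,164). The counter is at (155,230) and the steel block at (285,232). The light bar at (389,247) fits: light wood, the shortest of the loose three, same colour as the bottom pair.

```bash
python3 - <<'E'
from h import *
a=manip.camera("top")
def show(n,z,sel=0):
    for d in manip.masks_of(a,n)[:3]:
        r=rect(d["mask"]); box=cv2.boxPoints(r)
        W=np.array([onz(a,u,v,z)[:2] for u,v in box]); 
        e=[W[1]-W[0],W[2]-W[1]]; L=sorted([np.linalg.norm(x) for x in e]); l=max(e,key=np.linalg.norm)
        print(n,round(d["conf"],2),"px",np.round(r[0]),"ctr",W.mean(0).round(1),"LxW",np.round(L,1),"deg",round(np.degrees(np.arctan2(l[1],l[0]))%180,1))
for n,z in [("blank_120_c",27),("blank_140_c",27),("blank_160_c",27),("bottom_left_c",41),("bottom_right_c",41),("block_top",15),("tally_grip",100)]: show(n,z)
c1=a["pixels"][135:195,185:315]; c2=a["pixels"][215:275,345:410+65]; c3=a["pixels"][200:260,135:265]
cv2.imwrite("pics/c.png",cv2.resize(np.vstack([c1,c2,c3])[:,:,::-1],None,fx=3.3*1,fy=3.3,interpolation=cv2.INTER_CUBIC))
E
```

```text
blank_120_c 0.73 px [390. 247.] ctr [ 417.9 -210.1] LxW [ 28.6 121.7] deg 88.9
blank_120_c 0.63 px [333. 284.] ctr [333.  -72.6] LxW [ 29.3 118.6] deg 109.9
blank_140_c 0.84 px [383. 205.] ctr [ 518.4 -198.2] LxW [ 30.1 144.3] deg 96.7
blank_160_c 0.93 px [380. 166.] ctr [ 614.4 -194.4] LxW [ 32.7 163.3] deg 90.3
bottom_left_c 0.74 px [224. 166.] ctr [620.5 183.5] LxW [ 36.  122.5] deg 96.0
bottom_right_c 0.69 px [273. 160.] ctr [632.3  63.9] LxW [ 32.1 119.4] deg 95.6
block_top 0.95 px [285. 232.] ctr [458.8  37.9] LxW [85.7 85.9] deg 5.5
tally_grip 0.47 px [390. 246.] ctr [ 417.5 -193.7] LxW [ 24.5 113.9] deg 88.9
```

View pics/c.png

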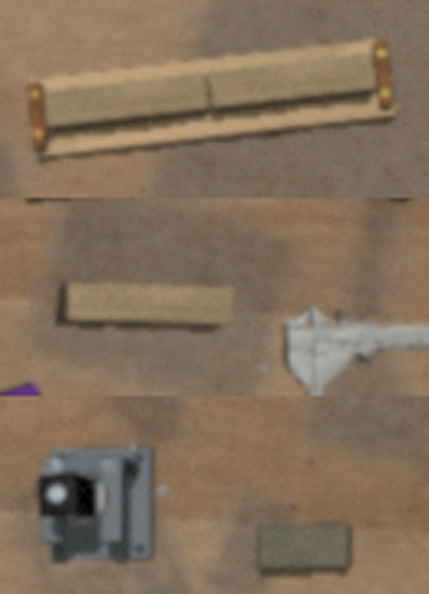

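```bash
python3 -m crank '[{"offset":[0.025,-0.033,0.005],"spin":-7},{"offset":[0.05,-0.066,0.01],"spin":-14},{"offset":[0.075,-0.099,0.015],"spin":-21},{"offset":[0.1,-0.132,0.02],"spin":-28},{"offset":[0.125,-0.165,0.025],"spin":-35},{"offset":[0.15,-0.198,0.03],"spin":-42},{"offset":[0.175,-0.231,0.035],"spin":-49},{"offset":[0.2,-0.264,0.04],"spin":-56}]' 1 20
```

```text
clock: 2.17
eef_pos: [377.1, 255.3, 245.9]
eef_rot: [3.141, -0.0, 1.832]
wrist_force: [0.8, 0.3, -0.3]
finger_gap: 93.7
```

```bash
python3 -m crank '[{"offset":[0.02,-0.036,0],"spin":-4},{"offset":[0.04,-0.072,0],"spin":-8},{"offset":[0.06,-0.108,0],"spin":-12},{"offset":[0.08,-0.144,0],"spin":-16},{"offset":[0.08,-0.185,0],"spin":-16},{"offset":[0.08,-0.226,0],"spin":-16},{"offset":[0.08,-0.267,0],"spin":-16},{"offset":[0.08,-0.308,0],"spin":-16}]'; python3 -m crank '[{"offset":[0,-0.04,0],"spin":0},{"offset":[-0.02,-0.076,0],"spin":0},{"offset":[-0.04,-0.112,0],"spin":0},{"offset":[-0.04,-0.153,0],"spin":0},{"offset":[-0.04,-0.153,0],"spin":0},{"offset":[-0.04,-0.153,0],"spin":0},{"offset":[-0.04,-0.153,0],"spin":0},{"offset":[-0.04,-0.153,0],"spin":0}]'
cat > look.py <<'E'
from h import *
import sys
def meas(p,T,n,z):
    for d in manip.masks_of(p,n)[:3]:
        r=rect(d["mask"]); W=np.array([onz(p,u,v,z,T)[:2] for u,v in cv2.boxPoints(r)])
        e=[W[1]-W[0],W[2]-W[1]]; l=max(e,key=np.linalg.norm)
        ys,xs=np.where(d["mask"])
        print(n,round(d["conf"],2),"px",np.round(r[0]),"bb",xs.min(),xs.max(),ys.min(),ys.max(),"ctr",W.mean(0).round(1),"LxW",np.round(sorted(map(np.linalg.norm,e)),1),"deg",round(np.degrees(np.arctan2(l[1],l[0]))%180,1))
if __name__=="__main__":
    s=manip.read_state();p=manip.camera("wrist");T=wristT(p,s)
    print(np.round(s["eef_pos"],1),np.degrees(s["eef_rot"]).round(1),s["clock"],"cam at",T[:3,3].round())
    if sys.argv[1]!="-": save(p,sys.argv[1])
    for a in sys.argv[2:]:
        n,z=a.split(":"); meas(p,T,n,float(z))
E
python3 look.py w1.png blank_120_c:27
```

```text
clock: 2.83
eef_pos: [456.7, -54.7, 246.1]
eef_rot: [3.141, -0.0, 1.552]
wrist_force: [0.7, -0.1, -0.5]
finger_gap: 94.0
clock: 3.5
eef_pos: [417.0, -206.7, 246.1]
eef_rot: [3.141, -0.0, 1.554]
wrist_force: [-0.9, 0.8, -0.1]
finger_gap: 93.7
[ 417.  -206.7  246.1] [179.9  -0.   89. ] 3.5 cam at [ 418. -128.  426.]
blank_120_c 0.88 px [289. 186.] bb 276 302 133 239 ctr [ 420.7 -211.4] LxW [ 27.9 120.4] deg 89.7
```

View pics/w1.png

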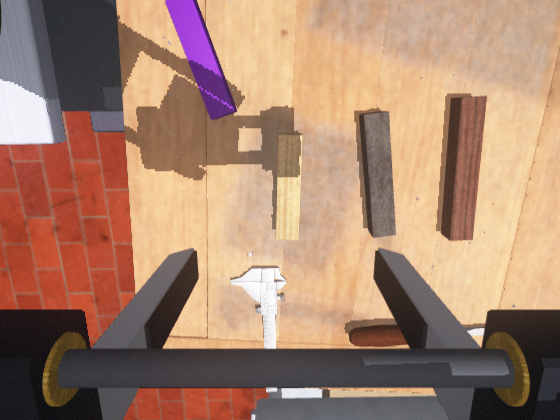

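The light bar sits at (289,186) between nothing closer than the dark bar at x≈518, and it measures 27.9 x 120.4 mm. I'm descending on it and gripping.

```bash
python3 -m crank '[{"offset":[0.003,-0.004,-0.04],"spin":0.4},{"offset":[0.003,-0.004,-0.08],"spin":0.4},{"offset":[0.003,-0.004,-0.12],"spin":0.4},{"offset":[0.003,-0.004,-0.16],"spin":0.4},{"offset":[0.003,-0.004,-0.19],"spin":0.4},{"offset":[0.003,-0.004,-0.215],"spin":0.4},{"offset":[0.003,-0.004,-0.23],"spin":0.4},{"offset":[0.003,-0.004,-0.239],"spin":0.4}]' 1 20; python3 -m crank '[{"offset":[0,0,0],"spin":0},{"offset":[0,0,0],"spin":0},{"offset":[0,0,0],"spin":0},{"offset":[0,0,0],"spin":0},{"offset":[0,0,0],"spin":0},{"offset":[0,0,0],"spin":0},{"offset":[0,0,0],"spin":0},{"offset":[0,0,0],"spin":0}]' 0 20
```

```text
clock: 4.27
eef_pos: [419.6, -209.4, 5.4]
eef_rot: [-3.141, -0.001, 1.563]
wrist_force: [0.4, 0.7, 0.2]
finger_gap: 93.9
clock: 4.93
eef_pos: [419.7, -209.5, 5.6]
eef_rot: [-3.141, -0.001, 1.562]
wrist_force: [0.8, 0.3, -0.5]
finger_gap: 43.9
```

Fingers are still closing.

```bash
python3 -m crank '[{"offset":[0,0,0],"spin":0},{"offset":[0,0,0],"spin":0},{"offset":[0,0,0],"spin":0},{"offset":[0,0,0],"spin":0},{"offset":[0,0,0],"spin":0},{"offset":[0,0,0],"spin":0},{"offset":[0,0,0],"spin":0},{"offset":[0,0,0],"spin":0}]' 0 20; python3 -m crank '[{"offset":[0,0,0.02],"spin":0},{"offset":[0,0,0.05],"spin":0},{"offset":[0,0,0.09],"spin":0},{"offset":[0,0,0.13],"spin":0},{"offset":[0,0,0.16],"spin":0},{"offset":[0.02,0.03,0.16],"spin":1},{"offset":[0.04,0.06,0.16],"spin":2},{"offset":[0.06,0.09,0.16],"spin":3}]'
```

```text
clock: 5.6
eef_pos: [419.7, -209.5, 5.6]
eef_rot: [-3.141, -0.001, 1.563]
wrist_force: [-1.1, -0.3, 1.6]
finger_gap: 26.9
clock: 6.27
eef_pos: [480.2, -118.6, 166.1]
eef_rot: [3.141, -0.001, 1.614]
wrist_force: [1.1, -1.4, -1.1]
finger_gap: 27.1
```

```bash
python3 -m crank '[{"offset":[0.024,0.015,0.022],"spin":1},{"offset":[0.048,0.03,0.044],"spin":2},{"offset":[0.073,0.045,0.067],"spin":3},{"offset":[0.097,0.06,0.09],"spin":3},{"offset":[0.121,0.075,0.112],"spin":3},{"offset":[0.146,0.088,0.134],"spin":3},{"offset":[0.146,0.088,0.134],"spin":3},{"offset":[0.146,0.088,0.134],"spin":3}]'; python3 look.py w2.png bottom_left_c:41 bottom_right_c:41
```

```text
clock: 6.93
eef_pos: [626.8, -29.9, 299.8]
eef_rot: [3.141, -0.001, 1.668]
wrist_force: [0.2, 0.1, -0.7]
finger_gap: 26.8
[626.8 -29.9 299.8] [180.   -0.   95.6] 6.9333 cam at [619.  48. 479.]
bottom_left_c 0.63 px [302.  20.] bb 290 314 0 40 ctr [627.7 144.5] LxW [25.8 39.4] deg 96.7
bottom_right_c 0.67 px [301.  95.] bb 289 314 40 151 ctr [635.8  64.5] LxW [ 27.6 121.4] deg 95.7
```

View pics/w2.png

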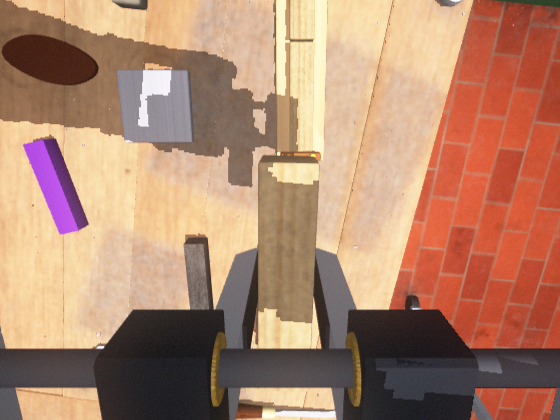

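Joint at px (302,40) gives (629.8, 124.7), yaw 95.7°, and both blanks agree on it. I'm moving over it, then down.

```bash
python3 -m crank '[{"offset":[0.001,0.039,0],"spin":0},{"offset":[0.002,0.078,0],"spin":0},{"offset":[0.003,0.117,-0.005],"spin":0},{"offset":[0.003,0.1565,-0.02],"spin":0},{"offset":[0.003,0.1565,-0.06],"spin":0},{"offset":[0.003,0.1565,-0.1],"spin":0},{"offset":[0.003,0.1565,-0.14],"spin":0},{"offset":[0.003,0.1565,-0.18],"spin":0}]'; python3 -m crank '[{"offset":[0,0,-0.03],"spin":0},{"offset":[0,0,-0.05],"spin":0},{"offset":[0,0,-0.055],"spin":0},{"offset":[0,0,-0.055],"spin":0},{"offset":[0,0,-0.055],"spin":0},{"offset":[0,0,-0.055],"spin":0},{"offset":[0,0,-0.055],"spin":0},{"offset":[0,0,-0.055],"spin":0}]'
```

```text
clock: 7.75
eef_pos: [627.1, 124.9, 116.7]
eef_rot: [-3.139, -0.001, 1.666]
wrist_force: [1.2, -0.1, -2.1]
finger_gap: 27.0
clock: 8.42
eef_pos: [627.5, 124.9, 63.0]
eef_rot: [-3.141, -0.001, 1.666]
wrist_force: [0.8, 0.6, -1.5]
finger_gap: 26.9
```

```bash
python3 -m crank '[{"offset":[0.003,0.002,-0.004],"spin":0},{"offset":[0.003,0.002,-0.008],"spin":0},{"offset":[0.003,0.002,-0.012],"spin":0},{"offset":[0.003,0.002,-0.014],"spin":0},{"offset":[0.003,0.002,-0.016],"spin":0},{"offset":[0.003,0.002,-0.016],"spin":0},{"offset":[0.003,0.002,-0.016],"spin":0},{"offset":[0.003,0.002,-0.016],"spin":0}]'
```

```text
clock: 9.08
eef_pos: [630.5, 126.9, 46.9]
eef_rot: [-3.14, -0.001, 1.666]
wrist_force: [-0.3, 0.2, -0.2]
finger_gap: 26.7
```

```bash
python3 -m crank '[{"offset":[0,0,0],"spin":0},{"offset":[0,0,0],"spin":0},{"offset":[0,0,0],"spin":0},{"offset":[0,0,0],"spin":0},{"offset":[0,0,0],"spin":0},{"offset":[0,0,0],"spin":0},{"offset":[0,0,0],"spin":0},{"offset":[0,0,0],"spin":0}]' 0.7; python3 -m crank '[{"offset":[0,0,0.02],"spin":0},{"offset":[0,0,0.06],"spin":0},{"offset":[0,0,0.1],"spin":0},{"offset":[0,0,0.14],"spin":0},{"offset":[0,-0.02,0.17],"spin":0},{"offset":[0,-0.05,0.19],"spin":0},{"offset":[0,-0.05,0.19],"spin":0},{"offset":[0,-0.05,0.19],"spin":0}]'; python3 look.py w3.png blank_120_c:68 bottom_left_c:41 bottom_right_c:41
```

```text
clock: 9.75
eef_pos: [630.5, 126.9, 46.9]
eef_rot: [-3.141, -0.001, 1.666]
wrist_force: [-0.7, -1.3, 0.2]
finger_gap: 65.6
clock: 10.42
eef_pos: [630.8, 75.9, 237.9]
eef_rot: [3.141, -0.001, 1.664]
wrist_force: [0.1, 0.5, -0.7]
finger_gap: 65.9
[630.8  75.9 237.9] [ 1.799e+02 -1.000e-01  9.530e+01] 10.4167 cam at [623. 154. 417.]
blank_120_c 0.88 px [290. 141.] bb 275 306 77 205 ctr [630.6 124.5] LxW [ 26.6 119.5] deg 93.8
blank_120_c 0.62 px [ 27. 276.] bb 0 60 232 325 ctr [369.4 -38.7] LxW [43.8 97.4] deg 109.8
blank_120_c 0.61 px [288. 128.] bb 258 318 0 257 ctr [628.1 127.6] LxW [ 51.4 236.8] deg 96.7
bottom_left_c 0.79 px [288.  52.] bb 274 302 9 94 ctr [620.8 207.7] LxW [26.  75.1] deg 96.0
bottom_right_c 0.96 px [289. 228.] bb 277 301 205 251 ctr [638.5  32. ] LxW [25.6 52.5] deg 94.9
```

View pics/w3.png

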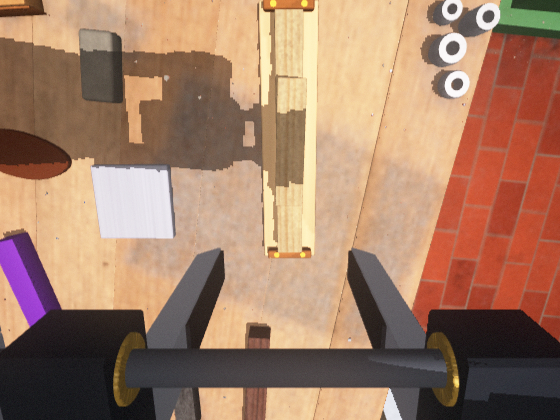

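The blank lies across the joint, px (290,141), at (630.6,124.5) against joint (629.8,124.7), 93.8–95° in line. Next is the counter.

```bash
python3 -m crank '[{"offset":[-0.03,0.026,0],"spin":0},{"offset":[-0.06,0.052,0],"spin":0},{"offset":[-0.09,0.078,0],"spin":0},{"offset":[-0.12,0.104,0],"spin":0},{"offset":[-0.15,0.13,0],"spin":0},{"offset":[-0.176,0.154,0],"spin":0},{"offset":[-0.176,0.154,0],"spin":0},{"offset":[-0.176,0.154,0],"spin":0}]' 1; python3 look.py w4.png tally_grip:120 rest_seat:8; python3 - <<'E'
from h import *
a=manip.camera("scene")
for n in ["tally_grip","rest_seat"]:
  d=manip.masks_of(a,n)[:1]; 
  if d: print(n,rect(d[0]["mask"]),manip.search_frame(a,n)[:1])
E
```

```text
clock: 11.28
eef_pos: [453.0, 233.1, 235.2]
eef_rot: [-3.138, -0.001, 1.67]
wrist_force: [0.2, 0.8, 0.1]
finger_gap: 93.8
[453.  233.1 235.2] [-1.798e+02 -1.000e-01  9.570e+01] 11.2833 cam at [446. 311. 415.]
tally_grip 0.62 px [312.  86.] bb 290 333 64 109 ctr [462.5 330.8] LxW [32.4 32.7] deg 97.7
rest_seat 0.78 px [307.  90.] bb 265 350 50 131 ctr [465.  333.4] LxW [76.4 83. ] deg 0.6
tally_grip ((218.3087921142578, 181.5146942138672), (25.156452178955078, 12.808317184448242), 85.60128784179688) [{'location': [463.9, 324.6, 94.4], 'conf': 0.76}]
rest_seat ((218.70692443847656, 203.98275756835938), (30.953073501586914, 36.00033187866211), 78.11134338378906) [{'location': [467.5, 311.1, 8.2], 'conf': 0.73}]
```

View pics/w4.png

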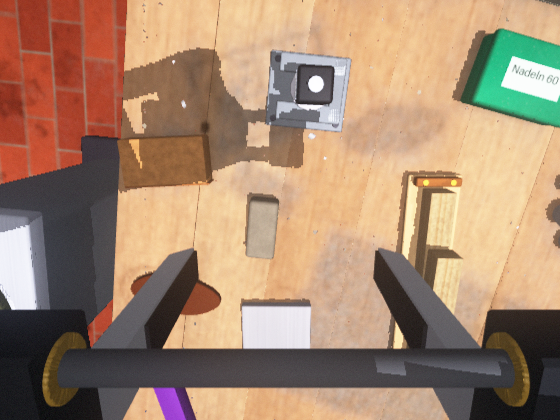

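```bash
python3 - <<'E'
from h import *
s=manip.read_state();p=manip.camera("wrist");T=wristT(p,s)
save(p,"w4c.png",(250,35,370,145),6)
print(onz(p,315.5,84.5,127,T).round(1),onz(p,315,85,121,T).round(1))
for n in ["tally_grip","rest_seat"]:
  for d in manip.masks_of(p,n)[:2]: print(n,np.round(cv2.boxPoints(rect(d["mask"])),1).tolist())
E
```

```text
[466.9 330.4 127. ] [466.9 330.4 121. ]
tally_grip [[287.6000061035156, 106.0], [290.20001220703125, 60.79999923706055], [331.70001220703125, 63.20000076293945], [329.0, 108.4000015258789]]
rest_seat [[261.8999938964844, 121.9000015258789], [269.20001220703125, 47.0], [348.70001220703125, 54.79999923706055], [341.29998779296875, 129.6999969482422]]
```

View pics/w4c.png

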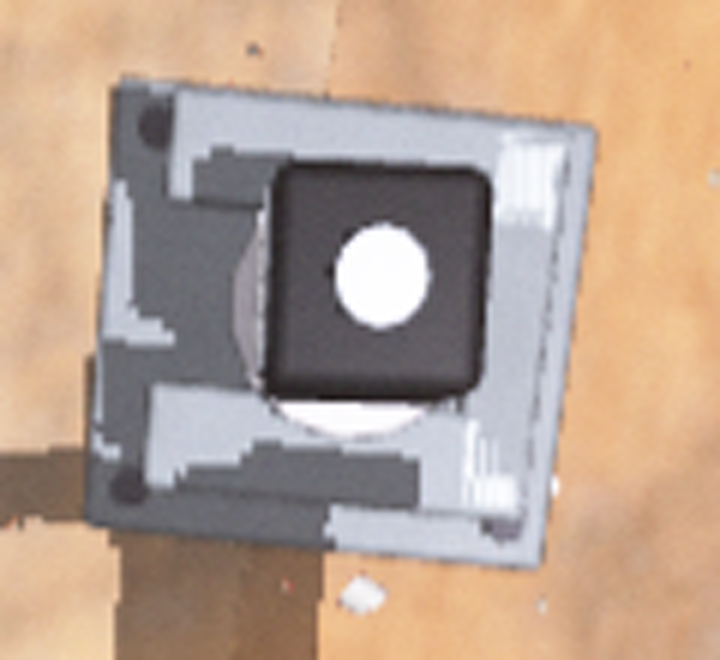

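Crop: black case spans (270–490, 165–395) with the knob at (382,275). The prongs are open to the image's left (world −x), and the rest is near world-aligned.

```bash
python3 - <<'E'
from h import *
s=manip.read_state();p=manip.camera("wrist");T=wristT(p,s)
f=lambda u,v,z:onz(p,250+u/6-.5,35+v/6-.5,z,T)[:2].round(1)
print(T[:3,3],"knob",f(382,275,127))
for q in [(272,163),(492,165),(488,395),(265,392)]: print(f(*q,121))
for q in [(118,78),(596,130),(540,568),(88,522)]: print("base",f(*q,8))
print("prong front ends",f(172,92,63),f(172,198,63),f(150,385,63),f(148,490,63))
print("block",[d["location"] for d in manip.search_frame(p,"block_top")])
E
```

```text
[447.08687431 309.62116875 414.98507375] knob [464.6 333.4]
[449.7 345.8]
[477.1 348.1]
[480.2 320.8]
[451.6 318.4]
base [423.  370.7]
base [505.8 370.2]
base [506.1 296.1]
base [423.7 296.5]
prong front ends [434.4 361.3] [435.7 346.6] [434.7 319.5] [435.8 303.9]
block [[455.8, 52.0, 13.0]]
```

Case centre and knob agree at (464.6,333.4), yaw about 5°; the seat is at about (465,333).

```bash
python3 -m crank '[{"offset":[0.004,0.035,0],"spin":0},{"offset":[0.008,0.07,0],"spin":-0.7},{"offset":[0.0115,0.1,0],"spin":-0.7},{"offset":[0.0115,0.1,0],"spin":-0.7},{"offset":[0.0115,0.1,-0.02],"spin":-0.7},{"offset":[0.0115,0.1,-0.05],"spin":-0.7},{"offset":[0.0115,0.1,-0.07],"spin":-0.7},{"offset":[0.0115,0.1,-0.08],"spin":-0.7}]'; python3 look.py - tally_grip:120
```

```text
clock: 12.6
eef_pos: [464.8, 330.9, 152.7]
eef_rot: [-3.135, 0.0, 1.654]
wrist_force: [-0.0, 0.2, -0.3]
finger_gap: 93.9
[464.8 330.9 152.7] [-179.6    0.    94.8] 12.6 cam at [459. 409. 332.]
tally_grip 0.56 px [286. 225.] bb 263 310 190 260 ctr [463.9 341.5] LxW [28.  44.9] deg 95.8
```

```bash
python3 -m crank '[{"offset":[0,0.002,-0.02],"spin":0},{"offset":[0,0.002,-0.04],"spin":0},{"offset":[0,0.002,-0.055],"spin":0},{"offset":[0,0.002,-0.065],"spin":0},{"offset":[0,0.002,-0.072],"spin":0},{"offset":[0,0.002,-0.076],"spin":0},{"offset":[0,0.002,-0.076],"spin":0},{"offset":[0,0.002,-0.076],"spin":0}]'; python3 -m crank '[{"offset":[0,0,0],"spin":0},{"offset":[0,0,0],"spin":0},{"offset":[0,0,0],"spin":0},{"offset":[0,0,0],"spin":0},{"offset":[0,0,0],"spin":0},{"offset":[0,0,0],"spin":0},{"offset":[0,0,0],"spin":0},{"offset":[0,0,0],"spin":0}]' 0 25;  python3 -m crank '[{"offset":[0,0,0],"spin":0},{"offset":[0,0,0],"spin":0},{"offset":[0,0,0],"spin":0},{"offset":[0,0,0],"spin":0},{"offset":[0,0,0],"spin":0},{"offset":[0,0,0],"spin":0},{"offset":[0,0,0],"spin":0},{"offset":[0,0,0],"spin":0}]' 0 25
```

```text
clock: 13.37
eef_pos: [465.6, 333.3, 79.1]
eef_rot: [-3.137, -0.001, 1.654]
wrist_force: [-0.1, 0.6, 0.4]
finger_gap: 93.9
clock: 14.03
eef_pos: [465.6, 333.3, 79.1]
eef_rot: [-3.137, -0.001, 1.654]
wrist_force: [0.7, -0.2, 0.1]
finger_gap: 44.2
clock: 14.7
eef_pos: [465.6, 333.3, 79.0]
eef_rot: [-3.137, -0.001, 1.654]
wrist_force: [-0.2, -0.5, 0.2]
finger_gap: 28.1
```

```bash
python3 -m crank '[{"offset":[0,0,0.01],"spin":0},{"offset":[0,0,0.025],"spin":0},{"offset":[0,0,0.05],"spin":0},{"offset":[0,0,0.08],"spin":0},{"offset":[0,0,0.09],"spin":0},{"offset":[0,0,0.09],"spin":0},{"offset":[0,-0.02,0.09],"spin":0},{"offset":[0,-0.045,0.09],"spin":0}]';python3 -m crank '[{"offset":[0,-0.035,0],"spin":0},{"offset":[0,-0.07,0],"spin":0},{"offset":[0,-0.105,0],"spin":0},{"offset":[0,-0.14,0],"spin":0},{"offset":[-0.003,-0.175,0],"spin":0},{"offset":[-0.006,-0.21,0],"spin":0},{"offset":[-0.006,-0.235,0],"spin":0},{"offset":[-0.006,-0.25,0],"spin":0}]'; python3 - <<'E'
from h import *
p=manip.camera("scene");save(p,"s2.png",(150,90,430,300),2.8)
E
```

```text
clock: 15.37
eef_pos: [464.8, 288.4, 167.3]
eef_rot: [-3.135, -0.0, 1.656]
wrist_force: [0.7, -0.4, -1.1]
finger_gap: 27.9
clock: 16.03
eef_pos: [457.9, 36.0, 165.9]
eef_rot: [-3.133, 0.0, 1.654]
wrist_force: [0.8, -0.0, -1.1]
finger_gap: 27.9
```

View pics/s2.png

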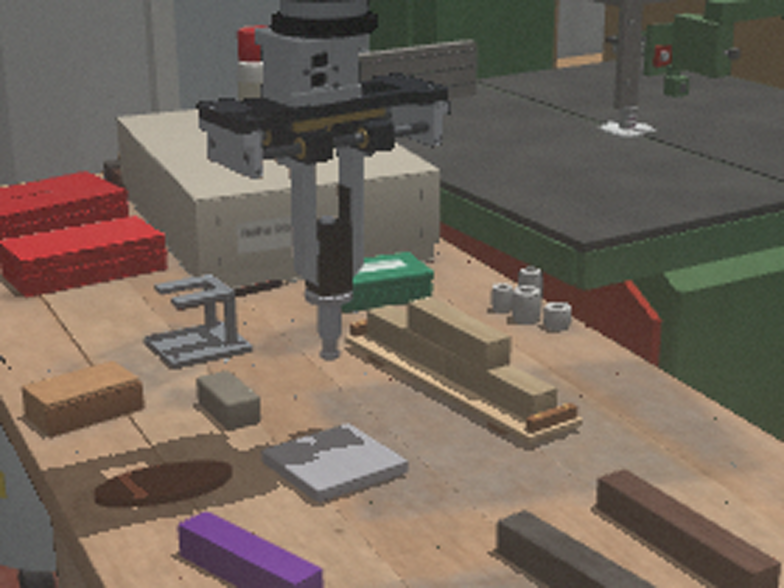

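The counter hangs upright in the jaws above the block, the rest is empty and the blank lies on the stack. Contact is expected at TCP z≈81, fully in at 73.

```bash
python3 -m crank '[{"offset":[0,0.002,-0.025],"spin":0},{"offset":[0,0.002,-0.05],"spin":0},{"offset":[0,0.002,-0.065],"spin":0},{"offset":[0,0.002,-0.073],"spin":0},{"offset":[0,0.002,-0.078],"spin":0},{"offset":[0,0.002,-0.078],"spin":0},{"offset":[0,0.002,-0.078],"spin":0},{"offset":[0,0.002,-0.078],"spin":0}]';python3 -m crank '[{"offset":[0,0,-0.002],"spin":0},{"offset":[0,0,-0.004],"spin":0},{"offset":[0,0,-0.006],"spin":0},{"offset":[0,0,-0.008],"spin":0},{"offset":[0,0,-0.01],"spin":0},{"offset":[0,0,-0.012],"spin":0},{"offset":[0,0,-0.012],"spin":0},{"offset":[0,0,-0.012],"spin":0}]'
```

```text
clock: 16.75
eef_pos: [458.5, 37.1, 88.7]
eef_rot: [-3.134, 0.001, 1.653]
wrist_force: [0.4, 0.3, -2.0]
finger_gap: 27.6
clock: 17.42
eef_pos: [458.6, 37.1, 76.8]
eef_rot: [-3.134, 0.001, 1.654]
wrist_force: [-0.8, 0.1, 2.0]
finger_gap: 28.1
```

```bash
python3 -m crank '[{"offset":[0,0,-0.001],"spin":0},{"offset":[0,0,-0.002],"spin":0},{"offset":[0,0,-0.003],"spin":0},{"offset":[0,0,-0.004],"spin":0},{"offset":[0,0,-0.004],"spin":0},{"offset":[0,0,-0.004],"spin":0},{"offset":[0,0,-0.004],"spin":0},{"offset":[0,0,-0.004],"spin":0}]'
```

```text
clock: 18.08
eef_pos: [458.6, 37.1, 72.9]
eef_rot: [-3.135, 0.001, 1.654]
wrist_force: [-2.2, 0.2, 4.8]
finger_gap: 27.9
```

```bash
python3 -m crank '[{"offset":[0,0,-0.0005],"spin":0},{"offset":[0,0,-0.001],"spin":0},{"offset":[0,0,-0.001],"spin":0},{"offset":[0,0,-0.001],"spin":0},{"offset":[0,0,-0.001],"spin":0},{"offset":[0,0,-0.001],"spin":0},{"offset":[0,0,-0.001],"spin":0},{"offset":[0,0,-0.001],"spin":0}]'; python3 - <<'E'
from h import *
for i in range(4):
  print(manip.read_state()["wrist_force"].round(1)); manip.camera("scene")
E
```

```text
clock: 18.75
eef_pos: [458.7, 37.1, 72.6]
eef_rot: [-3.135, 0.001, 1.654]
wrist_force: [-5.3, 0.1, 15.1]
finger_gap: 28.0
[-5.3  0.1 15.1]
[-6.  -0.5 14.9]
[-5.5  0.5 14.8]
[-6.1  0.4 15.2]
```

The force rose sharply to 15 N at TCP z 72.6, so the plunger is at its stop. Lifting and going back over the rest.

```bash
python3 -m crank '[{"offset":[0,0,0.01],"spin":0},{"offset":[0,0,0.03],"spin":0},{"offset":[0,0,0.06],"spin":0},{"offset":[0,0,0.085],"spin":0},{"offset":[0,0,0.095],"spin":0},{"offset":[0,0,0.095],"spin":0},{"offset":[0.001,0.02,0.095],"spin":0},{"offset":[0.002,0.05,0.095],"spin":0}]';python3 -m crank '[{"offset":[0,0.035,0],"spin":0},{"offset":[0.001,0.07,0],"spin":0},{"offset":[0.002,0.105,0],"spin":0},{"offset":[0.003,0.14,0],"spin":0},{"offset":[0.004,0.175,0],"spin":0},{"offset":[0.005,0.21,0],"spin":0},{"offset":[0.005,0.235,0],"spin":0},{"offset":[0.005,0.246,0],"spin":0}]'; python3 - <<'E'
from h import *
s=manip.read_state();print(s["eef_pos"],s["eef_rot"])
p=manip.camera("scene");save(p,"s3.png",(160,110,300,245),4.2)
for d in manip.masks_of(p,"tally_grip")[:1]: print(rect(d["mask"]))
E
```

```text
clock: 19.62
eef_pos: [460.3, 86.3, 166.1]
eef_rot: [-3.133, 0.001, 1.651]
wrist_force: [0.3, 0.3, -0.4]
finger_gap: 27.9
clock: 20.28
eef_pos: [464.3, 334.8, 163.6]
eef_rot: [-3.131, 0.002, 1.653]
wrist_force: [-0.1, -0.8, -1.3]
finger_gap: 28.1
[464.2830429  334.75869237 163.60853403] [-3.13074043e+00  1.98312448e-03  1.65298198e+00]
((216.5, 159.0), (42.0, 13.0), 90.0)
```

View pics/s3.png

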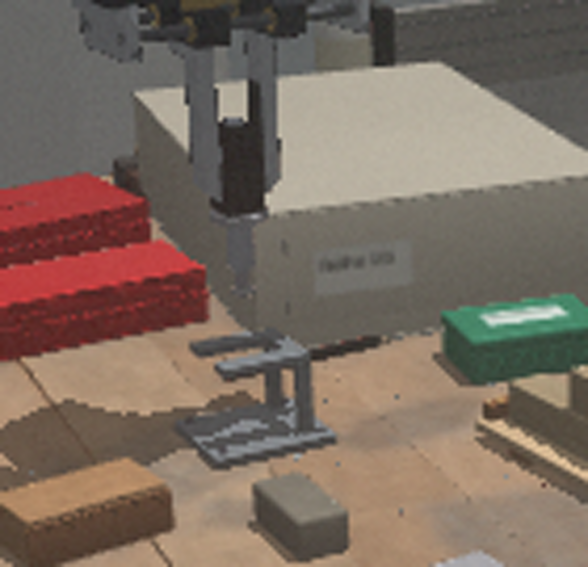

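```bash
python3 -m crank '[{"offset":[0.001,-0.0015,0],"spin":0},{"offset":[0.001,-0.0015,-0.01],"spin":0},{"offset":[0.001,-0.0015,-0.02],"spin":0},{"offset":[0.001,-0.0015,-0.028],"spin":0},{"offset":[0.001,-0.0015,-0.028],"spin":0},{"offset":[0.001,-0.0015,-0.028],"spin":0},{"offset":[0.001,-0.0015,-0.028],"spin":0},{"offset":[0.001,-0.0015,-0.028],"spin":0}]'
```

```text
clock: 21.05
eef_pos: [465.8, 331.7, 136.5]
eef_rot: [-3.132, 0.002, 1.653]
wrist_force: [-0.1, -0.2, -0.6]
finger_gap: 27.5
```

```bash
python3 -m crank '[{"offset":[0,0.0015,0],"spin":0},{"offset":[0,0.0015,-0.01],"spin":0},{"offset":[0,0.0015,-0.02],"spin":0},{"offset":[0,0.0015,-0.03],"spin":0},{"offset":[0,0.0015,-0.04],"spin":0},{"offset":[0,0.0015,-0.048],"spin":0},{"offset":[0,0.0015,-0.054],"spin":0},{"offset":[0,0.0015,-0.054],"spin":0}]';python3 -m crank '[{"offset":[0,0,0],"spin":0},{"offset":[0,0,0],"spin":0},{"offset":[0,0,-0.001],"spin":0},{"offset":[0,0,-0.001],"spin":0},{"offset":[0,0,-0.002],"spin":0},{"offset":[0,0,-0.002],"spin":0},{"offset":[0,0,-0.002],"spin":0},{"offset":[0,0,-0.002],"spin":0}]'
```

```text
clock: 21.72
eef_pos: [465.2, 332.8, 80.8]
eef_rot: [-3.13, 0.003, 1.653]
wrist_force: [0.2, 0.7, -0.5]
finger_gap: 27.7
clock: 22.38
eef_pos: [465.4, 332.9, 79.1]
eef_rot: [-3.13, 0.003, 1.653]
wrist_force: [-0.2, 0.5, 1.3]
finger_gap: 27.8
```

```bash
python3 -m crank '[{"offset":[0,0,0],"spin":0},{"offset":[0,0,0],"spin":0},{"offset":[0,0,0],"spin":0},{"offset":[0,0,0],"spin":0},{"offset":[0,0,0],"spin":0},{"offset":[0,0,0],"spin":0},{"offset":[0,0,0],"spin":0},{"offset":[0,0,0],"spin":0}]' 0.9; python3 -m crank '[{"offset":[0,0,0.02],"spin":0},{"offset":[0,0,0.05],"spin":0},{"offset":[0,0,0.085],"spin":0},{"offset":[0,0,0.12],"spin":0},{"offset":[0,0,0.15],"spin":0},{"offset":[0,-0.03,0.16],"spin":0},{"offset":[0,-0.065,0.16],"spin":0},{"offset":[0,-0.1,0.16],"spin":0}]'; python3 -m crank '[{"offset":[0,0,0],"spin":0},{"offset":[0,0,0],"spin":0},{"offset":[0,0,0],"spin":0},{"offset":[0,0,0],"spin":0},{"offset":[0,0,0],"spin":0},{"offset":[0,0,0],"spin":0},{"offset":[0,0,0],"spin":0},{"offset":[0,0,0],"spin":0}]'
python3 - <<'E'
from h import *
from look import meas
s=manip.read_state();p=manip.camera("wrist");T=wristT(p,s);q=manip.camera("scene");t=manip.camera("top")
print(s["eef_pos"].round(1),s["clock"])
for n,z in [("tally_grip",120),("rest_seat",8)]: meas(p,T,n,z)
for n,z in [("blank_120_c",68),("blank_140_c",27),("blank_160_c",27)]: meas(t,None,n,z)
f=lambda im,x,y,w,h,W,H:cv2.resize(im[y:y+h,x:x+w,::-1],(W,H),interpolation=cv2.INTER_CUBIC)
cv2.imwrite("pics/fin.png",np.hstack([f(p["pixels"],240,30,140,210,400,600),f(q["pixels"],190,130,140,210,400,600)]))
E
```

```text
clock: 23.05
eef_pos: [465.4, 332.9, 79.1]
eef_rot: [-3.13, 0.003, 1.653]
wrist_force: [-0.2, -0.7, -0.5]
finger_gap: 78.0
clock: 23.72
eef_pos: [465.2, 232.1, 239.8]
eef_rot: [-3.132, 0.002, 1.654]
wrist_force: [1.7, -0.2, 0.3]
finger_gap: 84.2
clock: 24.38
eef_pos: [465.2, 232.4, 239.6]
eef_rot: [-3.131, 0.002, 1.655]
wrist_force: [-0.4, 0.1, 0.2]
finger_gap: 84.3
[465.2 232.4 239.6] 24.3833
tally_grip 0.79 px [297.  84.] bb 277 317 62 107 ctr [464.3 330.2] LxW [30.5 33. ] deg 96.1
rest_seat 0.65 px [296.  88.] bb 255 338 48 127 ctr [464.8 333.3] LxW [75.7 83.3] deg 0.1
blank_120_c 0.65 px [333. 284.] bb 309 358 272 297 ctr [334.6 -69.2] LxW [ 26.6 113.5] deg 108.4
blank_120_c 0.56 px [248. 161.] bb 223 273 152 170 ctr [625.2 122.9] LxW [ 36.5 119.4] deg 93.8
blank_140_c 0.78 px [383. 205.] bb 353 412 196 214 ctr [ 519.7 -198.6] LxW [ 28.6 143.9] deg 96.7
blank_160_c 0.56 px [380. 166.] bb 347 413 159 174 ctr [ 614.3 -195.1] LxW [ 31.9 161.6] deg 92.4
blank_160_c 0.27 px [221. 167.] bb 199 243 161 173 ctr [620.4 192.2] LxW [ 29.8 107.9] deg 88.8
```

View pics/fin.png

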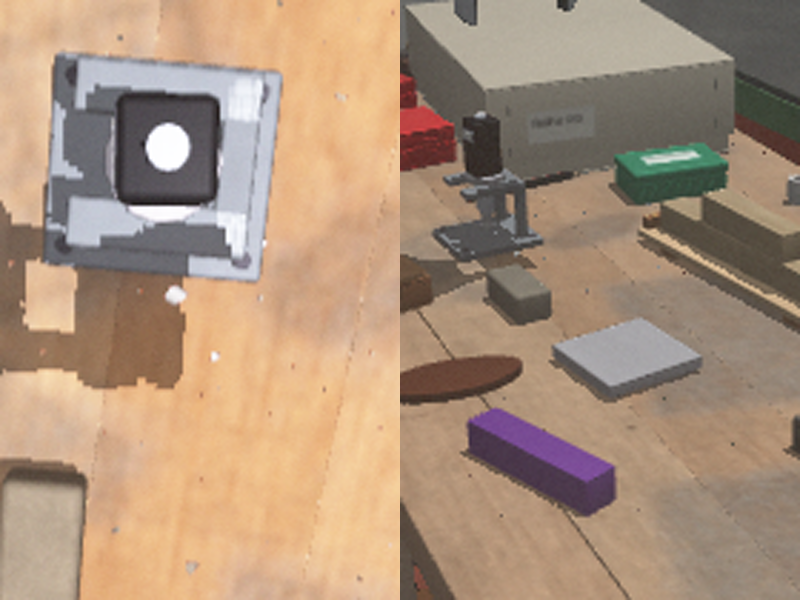

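The counter stands upright in its rest, (168,148) left and (483,145) right, at the spot it was taken from, and the gripper is clear of everything.

```bash
python3 -c "
from cell import manip
print(manip.sign_off())"
```

```text
the job is handed in; nothing more can be done
None
```

The job is done and handed in at about 24.5 s of the 64 s allowed; the hand-in gave no verdict.

- **Blank:** I laid the light 120 mm blank as the second course, and it measured (630.6, 124.5) from close by against the joint at (629.8, 124.7). It is in line to about 1.5–2°.
- **Counter:** I pushed the plunger in on the steel block until the force rose sharply to about 15 N, more than the 4.3 N the spring needs, so it was at its stop. The counter is back upright in its rest where I took it from. By the arm's pose it is within about 1 mm of the seat, and the gripper is clear of everything.
- **Other blanks:** The 140 mm and 160 mm blanks are within about 2 mm of where they started. The bottom pair looked unmoved after the blank was laid.

**Checks that disagreed:** The final top view put the laid blank at (625, 123). That outline is 36 mm wide because it takes in the side face, so I trusted the close view. One network reading of the block was 14 mm off the outline, and the press landed well within the block either way. I did not measure the plunger's return directly; I saw the counter seated on the prongs with nothing under the plunger.

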